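# Slide a layout control module under the sprung clips of its holder

## Task

Pick up the control module by its heat sink, lay it flat on the holder and slide it, notched end first, between the guide rails so that its front edge lifts both sprung clips, and on until both clips have snapped down into its edge notches. Push gently: do not ram it against the sprung stop behind the clips. Then let go of it and leave the other things on the work board alone.

Things in the scene. Friction and masses are not known exactly. Their poses are not given: they have to be found in the camera images.
- module_grip (a point): Centre of the heat sink of the loose control module: an upright finned aluminium block, 26 mm along the module's x, 32 mm along y (flat sides), 40 mm high. This point is half-way up it: 26 mm above the module's underside, 20 mm below the top. x points to the module's front end, which goes in first; z is up. The module starts flat on the plywood work board, whose top is 26 mm above the table.
- module: The control module (about 160 g): flat metal plate 110 (x) x 60 (y) x 6 mm with a low circuit board on it and the heat sink at its back end. Origin: centre of the plate's underside, 38 mm ahead of module_grip; the front edge is 93 mm ahead of module_grip, the back edge 17 mm behind it. Axes as module_grip.
- module_notch (a point): Point on the module's centre line, at the plate's top face, level with the front walls of its two edge notches: 72 mm ahead of module_grip. Each long edge of the plate has a rectangular notch, open to the side, 13 mm deep, that reaches from here 24 mm backward; 21 mm of full-width plate remain in front of it.
- holder_floor (a point): Middle of the sliding floor of the fixed holder, on the floor's upper face, 8 mm above the work board. The holder is a dark steel base 92 mm wide that reaches from 100 mm behind to 128 mm ahead of this point; x is the direction in which the module slides in, z is up. With the module flat on the floor, module_grip is 26 mm above it. The steel is slippery (friction about 0.2).
- rail_mouth (a point): On the floor's centre line, 40 mm behind holder_floor, same axes: here the straight guide rails begin. They are 8 mm high and 63 mm apart (1.5 mm of play on each side of the module) and run 100 mm on along x. Before them, over 17 mm, their ends flare outward by 7 mm a side; before that the floor is open and bare.
- clip_left (a joint): Lift angle of the sprung clip at the holder's +y side: 0 is down (at rest or snapped in), about 0.13 rad is on top of the plate. The steel clip's nose is 25.5 mm off the centre line, 1.5 mm above the floor; a lip rises from it 16 mm toward the mouth at 25 degrees, over which the plate's front lifts it. It presses down with 1 to 1.5 N.
- clip_right (a joint): The same for the clip at the -y side. Both clips sit with the stop on a black head near the holder's far end, clamped at an unmeasured place: the noses lie 25 to 70 mm ahead of holder_floor and must be found by feel or sight. Pushing the plate under both takes up to about 7 N. Snapped in, module_grip is about 69 mm behind the noses.
- stop (a joint): How far the sprung stop (rubber-faced plate behind the clips, 26 mm wide) is pushed in, m. It yields at 4.5 N/mm from about 1 N, 6.5 mm at most; more than 4.5 mm (20 N) is ramming. The plate's front reaches it about 1 mm before the clips snap; a push of 10 N (2 mm in) is surely past the snap and still gentle. Snapped in, it stays about 1 mm in.
- paint_pot: Bystander: small paint pot with white lid, 33 mm across and 30 mm high, near the right end of the work board; origin under its centre
- tape_roll: Bystander: roll of tape lying flat, 65 mm across and 19 mm high, near the right end of the work board; origin under its centre
- terminal_block: Bystander: white terminal strip, 17 x 60 x 17 mm, near the left end of the work board; origin under its centre

How it is judged:
On the way:
1. the module lies flat between the rails and its plate has lifted both clips (value of joint each of clip_left, clip_right above 0.07 rad and angle between module_grip's own z axis and vertical below 0.1 rad and x of module_grip in the frame of holder_floor between -0.08 and 0.006 m), for 0.1 s.
At the end, for the whole second after the job is handed in: both clips are down again (below 0.02 rad) in the module's notches, the plate still pressing the sprung stop in by over 0.3 mm; the module flat on the floor (height within 4 mm, tilt and heading within 0.06 rad), within 5 mm of the centre line, at rest (value of joint each of clip_left, clip_right below 0.02 rad and value of joint stop above 0.0003 m and y of module_grip in the frame of holder_floor between -0.005 and 0.005 m and z of module_grip in the frame of holder_floor between 0.022 and 0.03 m and angle between the x axis of module_grip and the x axis of holder_floor, either way round below 0.06 rad and angle between module_grip's own z axis and vertical below 0.06 rad and linear speed of module below 0.01 m/s); the robot touches nothing.
It fails at once if the module is rammed against the sprung stop (stop pushed in more than 4.5 mm, about 20 N) (value of joint stop above 0.0045 m).
It fails at once if a bystander is shifted by more than 20 mm (distance of any of paint_pot, tape_roll, terminal_block from where it was at the start of the episode above 0.02 m).
It also fails if it takes over 40 s, if anything falls off the work surface, if the arm or the gripper's body presses on something with over 40 N, if the wrist force passes 120 N, or if a joint passes its speed limit or range.

## Robot

A 7-joint arm with a two-finger parallel gripper is mounted at the origin on a cart in front of the work surface, level with it; the furniture and walls round the work are solid. World frame = base frame: x ahead of the robot, y to its left, z up, the work surface at z = 0. Lengths are in m, angles in rad, forces in N, time in s.
With the tool pointing down it reaches from about 0.425 to 0.95 m from the base axis. Payload 4.7 kg.
Tool frame: the origin (TCP) lies on the mounting face of the last link; the fingertips stand 173 mm ahead of it and the grasp point (between the pads) lies 155 mm ahead of it (tips_ahead is the distance from the TCP to the fingertips, in m); z points along the fingers, y is the line along which they close (so a half turn about z gives the same grasp; the last joint's range is limited). The gripper opens to 85 mm and grips with 20 to 120 N. Pads are 22 mm wide; open, the fingers measure 114 mm over their backs; the gripper's body (76 mm by 85 mm) begins 54 mm behind the grasp point. The pads swing forward as they close: fully open they stand 13 mm farther back than shut.
Start: joints at [1.274, 0.469, -0.049, 1.532, 0.024, 1.141, -0.082], TCP at [0.179, -0.651, 0.405] pointing down, gripper open.
Joint ranges: [-2.59, 2.59], [-0.33, 1.99], [-1.39, 1.29], [0.1, 2.45], [-1.04, 4.18], [0.21, 1.99], [-2.66, 2.66]. Speed limits (rad/s): [2.57, 2.57, 3.14, 3.14, 3.14, 3.14, 3.14].

## Interface

Orientations are given as a rotation vector (axis times angle).
In Python, from station import * gives the robot as it stands. The module is installed in compiled form; this text tells all that it offers.
- The arm moves only by the tool apply_moves, never from a script. Its argument "targets" is text: rows parted by semicolons, each of 7 numbers parted by spaces: the turn, a rotation vector about the tool's x, y, z each as a share of 45 degrees, from -1 to 1, then the shift along the tool's x, y, z each as a share of 25 cm, from -1 to 1, then the closure, from 0 (fully open) to 1 (shut). A call has 1 to 12 rows; each row is the pose to reach, as a shift and turn from the pose commanded when the call began, along the tool's axes at that moment; what a row does not reach only later rows make up. A row lasts 1/8 s, in which the tool goes at most 62.5 mm and 10.7 degrees, less where a joint would pass 70% of its speed; a pose out of reach is approached as far as the arm can. A call with a number of a shift or a turn outside -1 to 1 is refused whole. A call with a gripper value outside its range is refused whole. The fingers move at their own pace and stop on an object; "force" is the grip in N (left out, the last holds). Time passes only in rows, so rows that repeat a pose let the fingers close. It gives the time, the measured TCP pose, the force, the opening and the grip force at its end, in the units of the state.
- read_state(): the state, without advancing time (a new reading comes with each control period).
- get_image(name): name is "side" or "top"; returns (picture, depth): 384x512x3 uint8, red, green, blue; 384x512 float32, m along the optical axis (not along the pixel's ray), 0 where there is no reading.
- camera_info(name): a dict with "mtx" (3x3 intrinsics, pixels), "position" and "orientation" of the camera in the world. Camera axes: x right, y up, looking along -z (the intrinsics and any distortion apply to the point x, -y, -z); pixel columns grow to the right and rows downward; lengths in m; the calibration is good to about 2 mm. A picture is of the moment at which its call begins. camera_info takes no time and is no camera call.
- close_job(): hands the job in; it is judged then, once.
The state is a dict: "time_s": time; "q": joint angles; "joint_vel": joint speeds; "joint_efforts": joint torques, N m; "tool_pos": TCP position; "tool_rot": TCP orientation; "wrist_force": force on the tool from outside, world axes, zero at the start; "torque": the same for the moment, N m; "finger_gap": finger opening in m; "finger_force": force on a finger pad.
Only numpy, scipy, OpenCV 4.12 (cv2) and the standard library are available. Lean on these libraries where they do the work, as an engineer would, in place of code of your own. Each camera call takes 0.05 s, during which the arm holds its last target. There are 200 camera calls.

## Working session

There is one attempt and no reset: what is moved stays moved. The work goes in short steps, Python scripts to look and compute and a tool call to move; the robot and the scene stay as the last step left them, time stands still between calls to the robot, and variables do not carry over. Pictures are saved under pics/ and viewed, at most 10 in all, crops included, and the job is handed in when it is done.

Besides the shell and the picture viewer there is one more tool, called in YAML: its name, and indented under it one key for each argument. apply_moves: Moves the arm, as the interface text tells. Its arguments: {"type":"object","properties":{"targets":{"type":"string"},"force":{"type":"number"}},"required":["targets"]}

```bash
mkdir -p pics
cat > h.py <<'E'
from station import *
import numpy as np, cv2
from scipy.spatial.transform import Rotation as R
def cam(n):
    c=camera_info(n); o=np.array(c["orientation"],float)
    Rm=o if o.shape==(3,3) else (R.from_rotvec(o).as_matrix() if o.size==3 else R.from_quat(o).as_matrix())
    return np.array(c["mtx"],float),np.array(c["position"],float),Rm
def ray(n,u,v):
    K,p,Rm=cam(n); d=np.linalg.inv(K)@[u,v,1]; return p,Rm@(d*[1,-1,-1])
def onz(n,u,v,z):
    p,d=ray(n,u,v); return p+d*(z-p[2])/d[2]
def cloud(n,D):
    K,p,Rm=cam(n); v,u=np.mgrid[:D.shape[0],:D.shape[1]]
    d=np.stack([(u-K[0,2])/K[0,0],-(v-K[1,2])/K[1,1],-np.ones(D.shape)],-1)*D[...,None]
    return d@Rm.T+p
def proj(n,P):
    K,p,Rm=cam(n); c=Rm.T@(np.array(P)-p)*[1,-1,-1]; q=K@c; return q[:2]/q[2]
E
python3 - <<'E'
from h import *
for n in("top","side"):
    print(n,camera_info(n)); I,D=get_image(n); cv2.imwrite(f"pics/{n}0.png",I[...,::-1]); np.save(f"{n}0.npy",D)
s=read_state(); print(s)
E
```

```text
top {'mtx': array([[401.70195953,   0.        , 260.73693012],
       [  0.        , 401.70195953, 192.74385301],
       [  0.        ,   0.        ,   1.        ]]), 'position': array([ 0.41304166, -0.04062446,  1.26057542]), 'orientation': array([ 0.04079157, -0.05003603, -1.57789417])}
side {'mtx': array([[359.10040272,   0.        , 251.96049764],
       [  0.        , 359.10040272, 190.09596731],
       [  0.        ,   0.        ,   1.        ]]), 'position': array([0.02783455, 0.74003141, 0.62233234]), 'orientation': array([ 0.35160422, -1.29698564, -2.28685739])}
{'time_s': 0.1, 'q': array([ 1.27413628,  0.46937629, -0.04861888,  1.53356168,  0.02409477,
        1.14100287, -0.08230259]), 'joint_vel': array([-0.00113008, -0.00101303,  0.00119829, -0.00231855,  0.00033478,
       -0.0009865 , -0.00225968]), 'joint_efforts': array([ 8.20368678e-04, -5.11515427e+01, -4.70229343e-02, -2.38390714e+01,
        1.07103540e-02,  4.38941453e-03,  6.88170758e-06]), 'tool_pos': array([ 0.17856574, -0.65072976,  0.40376113]), 'tool_rot': array([-3.11174556e+00, -4.19179349e-01,  4.40076448e-04]), 'wrist_force': array([-0.09940706,  0.24393448,  0.48822647]), 'torque': array([-0.02063906, -0.00198649,  0.02756849]), 'finger_force': 0.0, 'finger_gap': 0.08566988313562077}
```

View pics/top0.png

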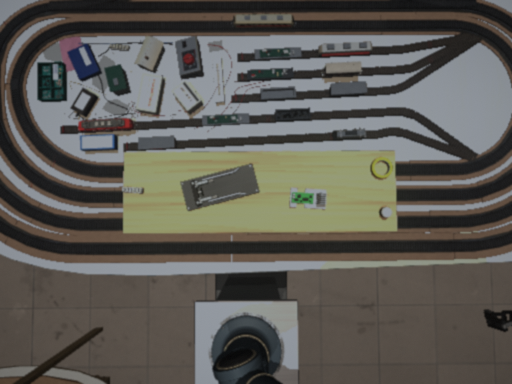

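View pics/side0.png

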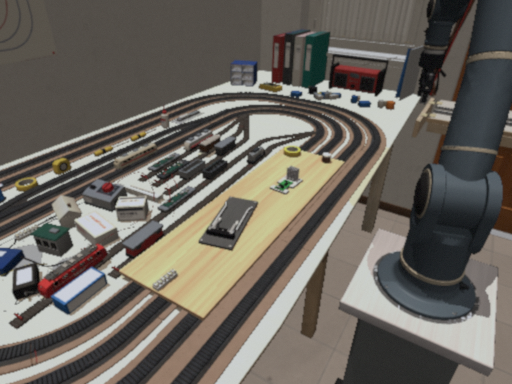

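The top view shows the holder at about (220,187), the module at (308,199) with its heat sink to the right at about (321,199), the tape at (381,168), the pot at (386,212) and the terminal strip at (132,190). I'll zoom in on it.

Run:
```python
from h import *
I=cv2.imread("pics/top0.png"); c=I[155:220,175:335]; cv2.imwrite("pics/z0.png",cv2.resize(c,None,fx=5,fy=5,interpolation=cv2.INTER_CUBIC))
D=np.load("top0.npy"); P=cloud("top",D)
m=np.zeros(D.shape,bool)
print("board z",[P[r,c].round(4) for r,c in((170,150),(215,200),(220,350))])
g=np.median(P[208:226,200:350,2]);print(g)
# dark base
hsv=cv2.cvtColor(I,cv2.COLOR_BGR2HSV)
dark=(hsv[...,2]<110).astype(np.uint8); dark[:157]=0;dark[228:]=0;dark[:,:150]=0;dark[:,280:]=0
dark=cv2.morphologyEx(dark,cv2.MORPH_CLOSE,np.ones((7,7)))
n,l,st,_=cv2.connectedComponentsWithStats(dark);k=1+st[1:,4].argmax();print(st[k])
cs,_=cv2.findContours((l==k).astype(np.uint8),0,1)
r=cv2.minAreaRect(cs[0]);b=cv2.boxPoints(r);print(r)
for z in(g,g+.008): print(np.array([onz("top",*q,z) for q in b]).round(4))
# tall heatsink
hs=(P[...,2]>g+.033);hs[:160]=0;hs[225:]=0;hs[:,285:300]&=True;hs[:,:280]=0;hs[:,345:]=0
v,u=np.nonzero(hs);print("hs",len(u),u.min(),u.max(),v.min(),v.max(),P[hs].mean(0),P[hs].min(0),P[hs].max(0))
```

```text
board z [array([0.5571, 0.2926, 0.0267]), array([0.4174, 0.1381, 0.0291]), array([ 0.3985, -0.3219,  0.0245])]
0.02719211141306299
[ 181  164   78   47 2229]
((219.66468811035156, 186.9925537109375), (30.172800064086914, 74.25733184814453), 75.3236083984375)
[[ 0.5199  0.2002  0.0272]
 [ 0.5766 -0.0211  0.0272]
 [ 0.4861 -0.0441  0.0272]
 [ 0.43    0.1765  0.0272]]
[[ 0.5192  0.1987  0.0352]
 [ 0.5755 -0.0213  0.0352]
 [ 0.4856 -0.044   0.0352]
 [ 0.4299  0.1751  0.0352]]
hs 70 287 344 164 224 [ 0.45507652 -0.19330389  0.29253846] [ 0.41304166 -0.24178266  0.06076321] [ 0.47982173 -0.04062446  1.26057542]
```

View pics/z0.png

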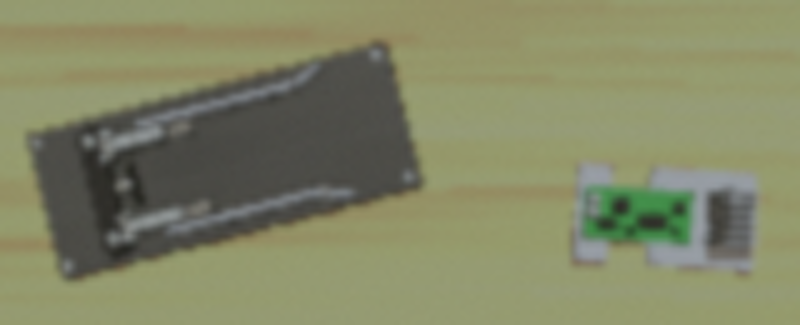

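The zoom shows that the holder's flared mouth is at its right end and the clips and black head at its left end. The module's notched front points left, the same way as the slide direction, with its heat sink at the right end. Next I measure the module.

```bash
cat >> h.py <<'E'
def Rdown(psi): # tool z down, tool y at world angle psi
    y=np.array([np.cos(psi),np.sin(psi),0]);z=np.array([0,0,-1.]);return np.stack([np.cross(y,z),y,z],1)
def row(tgt_p,psi,p0=None,R0=None):
    s=read_state(); p0=s["tool_pos"] if p0 is None else np.array(p0)
    R0=R.from_rotvec(s["tool_rot"]).as_matrix() if R0 is None else R0
    t=R.from_matrix(R0.T@Rdown(psi)).as_rotvec()/(np.pi/4); d=R0.T@(np.array(tgt_p)-p0)/.25
    return t.round(3),d.round(4)
E
python3 - <<'E'
from h import *
I=cv2.imread("pics/top0.png"); hsv=cv2.cvtColor(I,cv2.COLOR_BGR2HSV)
sub=np.zeros(I.shape[:2],np.uint8)
h,s=hsv[...,0],hsv[...,1]
print(hsv[198,262:345:2].tolist())
m=((s<60)|((h>45)&(h<85)&(s>100))).astype(np.uint8)
m[:180]=0;m[215:]=0;m[:,:280]=0;m[:,345:]=0
v,u=np.nonzero(m);print(len(u),u.min(),u.max(),v.min(),v.max())
for col in range(288,330,2):
    w=np.nonzero(m[:,col])[0]; print(col,w.min() if len(w) else 0,w.max() if len(w) else 0,end="; ")
D=np.load("top0.npy");P=cloud("top",D)
hs=(P[...,2]>.055)&(P[...,2]<.1);hs[:185]=0;hs[215:]=0;hs[:,:300]=0;hs[:,340:]=0
v,u=np.nonzero(hs);print("\nhs",len(u),u.min(),u.max(),v.min(),v.max(),P[hs].mean(0),P[hs].min(0),P[hs].max(0))
print(onz("top",(u.min()+u.max())/2,(v.min()+v.max())/2,.072))
for q in((290.6,187.6),(290.4,208)):print(onz("top",*q,.032))
E
```

```text
[[30, 77, 149], [30, 77, 149], [31, 75, 149], [31, 76, 150], [31, 75, 149], [31, 76, 151], [32, 77, 153], [32, 77, 153], [33, 77, 153], [33, 76, 155], [33, 76, 154], [33, 76, 154], [34, 77, 155], [33, 76, 151], [53, 16, 144], [63, 68, 116], [64, 57, 103], [61, 113, 95], [62, 121, 105], [63, 131, 127], [61, 119, 103], [56, 83, 71], [56, 83, 71], [61, 117, 100], [63, 130, 118], [64, 113, 135], [88, 21, 156], [100, 7, 110], [21, 25, 70], [30, 14, 73], [75, 5, 96], [100, 7, 103], [37, 38, 149], [34, 74, 155], [33, 75, 154], [33, 76, 155], [34, 76, 155], [33, 76, 154], [33, 78, 154], [33, 78, 154], [33, 77, 153], [33, 77, 152]]
675 283 327 180 214
288 180 213; 290 188 213; 292 187 207; 294 181 213; 296 187 207; 298 193 202; 300 193 202; 302 193 202; 304 181 208; 306 188 208; 308 188 208; 310 188 208; 312 188 208; 314 188 208; 316 188 209; 318 189 209; 320 189 209; 322 189 209; 324 189 209; 326 190 208; 328 0 0; 
hs 59 317 326 193 203 [ 0.46510148 -0.22774493  0.07125919] [ 0.44991244 -0.24178266  0.05548955] [ 0.48067662 -0.21549911  0.0779902 ]
[ 0.4648073  -0.22786811  0.072     ]
[ 0.49918459 -0.13984089  0.032     ]
[ 0.43665607 -0.13847604  0.032     ]
```

Run:
```python
from h import *
a=np.radians(-2.7)
s=read_state()
print(row([.32,-.44,.36],np.radians(-39)))
# second call from there
p=[.32,-.44,.36]; print(row([.4645,-.2285,.28],a,p,Rdown(np.radians(-39))))
```

```text
(array([-0.002, -0.001, -0.792]), array([ 0.7686, -0.6629,  0.1762]))
(array([ 0.   ,  0.   , -0.807]), array([ 1.0212, -0.0832,  0.32  ]))
```

apply_moves:
  targets: "0 0 -0.792 0.769 -0.663 0.176 0;0 0 -0.792 0.769 -0.663 0.176 0;0 0 -0.792 0.769 -0.663 0.176 0;0 0 -0.792 0.769 -0.663 0.176 0;0 0 -0.792 0.769 -0.663 0.176 0;0 0 -0.792 0.769 -0.663 0.176 0"
  force: 40

```text
time_s: 0.85
tool_pos: [0.3203, -0.4401, 0.3606]
tool_rot: [-2.835, -1.353, 0.001]
wrist_force: [-0.2, 0.1, 0.2]
finger_gap: 0.0854
finger_force: 0.0
```

apply_moves:
  targets: "0 0 -0.807 1 -0.083 0.32 0;0 0 -0.807 1 -0.083 0.32 0;0 0 -0.807 1 -0.083 0.32 0;0 0 -0.807 1 -0.083 0.32 0;0 0 -0.807 1 -0.083 0.32 0;0 0 -0.807 1 -0.083 0.32 0;0 0 -0.807 1 -0.083 0.32 0"

```text
time_s: 1.72
tool_pos: [0.4606, -0.2355, 0.281]
tool_rot: [2.277, 2.163, -0.002]
wrist_force: [-0.3, -0.3, 0.3]
finger_gap: 0.0854
finger_force: 0.0
```

Run:
```python
from h import *
print(row([.4645,-.2285,.210],np.radians(-2.7)),read_state())
for n in("top","side"):
    I,D=get_image(n)
    cv2.imwrite(f"pics/{n}1.png",cv2.resize(I[160:230,270:350] if n=="top" else I[130:240,200:360],None,fx=5,fy=5)[...,::-1])
```

```text
(array([-0.   ,  0.002, -0.006]), array([0.0291, 0.014 , 0.2838])) {'time_s': 1.725, 'q': array([ 0.75675441,  0.4046795 , -0.4544643 ,  2.00678841,  0.24974983,
        0.78278969,  0.10410894]), 'joint_vel': array([ 0.00535051, -0.0064901 , -0.00476293,  0.00309207, -0.00212716,
       -0.00213563, -0.00207313]), 'joint_efforts': array([-7.00430665e-01, -3.91493440e+01, -4.06609833e+00, -1.78700405e+01,
       -1.66820898e-02, -1.08950134e-02,  2.15807464e-03]), 'tool_pos': array([ 0.46063865, -0.23547023,  0.2809705 ]), 'tool_rot': array([ 2.27736526e+00,  2.16257103e+00, -1.80986988e-03]), 'wrist_force': array([-0.26868927, -0.27667973,  0.30511097]), 'torque': array([-0.00897316,  0.03069544, -0.00759115]), 'finger_force': 0.0, 'finger_gap': 0.0853910267201673}
```

View pics/side1.png

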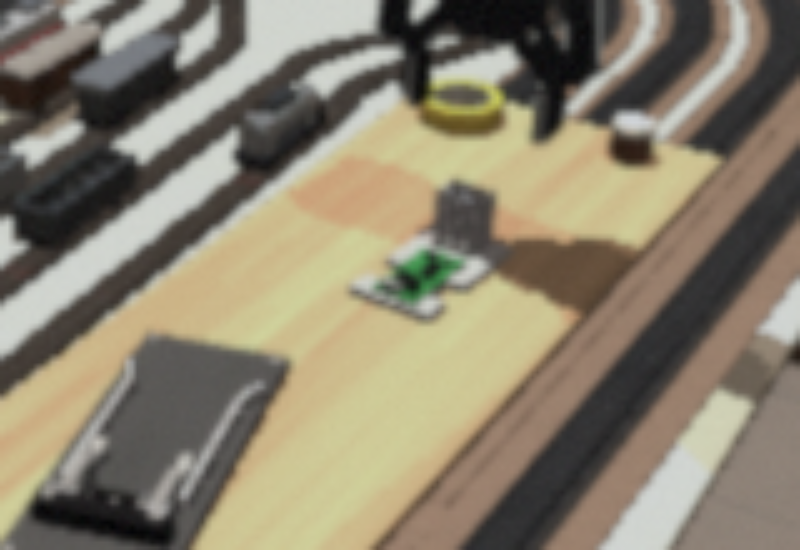

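The side view shows the open gripper's fingers lined up across the heat sink (crop about (465,215)), and the area around it is clear. I'll go down and grip.

apply_moves:
  targets: "0 0 -0.006 0.029 0.014 0 0;0 0 -0.006 0.029 0.014 0.15 0;0 0 -0.006 0.029 0.014 0.22 0;0 0 -0.006 0.029 0.014 0.284 0;0 0 -0.006 0.029 0.014 0.284 0;0 0 -0.006 0.029 0.014 0.284 1;0 0 -0.006 0.029 0.014 0.284 1;0 0 -0.006 0.029 0.014 0.284 1;0 0 -0.006 0.029 0.014 0.284 1;0 0 -0.006 0.029 0.014 0.284 1;0 0 -0.006 0.029 0.014 0.284 1;0 0 -0.006 0.029 0.014 0.284 1"
  force: 40

```text
time_s: 3.32
tool_pos: [0.4655, -0.226, 0.2104]
tool_rot: [2.267, 2.173, -0.0]
wrist_force: [-2.0, 0.2, 6.1]
finger_gap: 0.0315
finger_force: 41.3
```

Run:
```python
from h import *
f=np.array([.5066,.0643]);th=np.arctan2(.969,-.247)
print(np.degrees(th))
t=f-.165*np.array([-.247,.969])
print(row([*t,.27],th-np.pi/2), row([*t,.23],th-np.pi/2))
```

```text
104.30027744918559
(array([ 0.001,  0.001, -0.372]), array([ 0.535 ,  0.3051, -0.2386])) (array([ 0.001,  0.001, -0.372]), array([ 0.5352,  0.305 , -0.0786]))
```

apply_moves:
  targets: "0 0 0 0 0 -0.12 1;0 0 0 0 0 -0.239 1;0 0 -0.2 0.2 0.1 -0.239 1;0 0 -0.372 0.4 0.2 -0.239 1;0 0 -0.372 0.535 0.305 -0.239 1;0 0 -0.372 0.535 0.305 -0.239 1;0 0 -0.372 0.535 0.305 -0.2 1;0 0 -0.372 0.535 0.305 -0.14 1;0 0 -0.372 0.535 0.305 -0.08 1;0 0 -0.372 0.535 0.305 -0.08 1;0 0 -0.372 0.535 0.305 -0.08 1"

```text
time_s: 4.7
tool_pos: [0.5472, -0.0956, 0.2297]
tool_rot: [1.928, 2.481, 0.0]
wrist_force: [0.5, 0.6, -1.2]
finger_gap: 0.0313
finger_force: 40.5
```

Run:
```python
from h import *
print(read_state())
for n in("top","side"):
    I,D=get_image(n); cv2.imwrite(f"pics/{n}2f.png",I[...,::-1]); np.save(f"{n}2.npy",D)
A=cv2.resize(cv2.imread("pics/top2f.png")[155:225,175:305],None,fx=5,fy=5,interpolation=2)
cv2.imwrite("pics/top2.png",A)
B=cv2.resize(cv2.imread("pics/side2f.png")[140:250,190:330],None,fx=5,fy=5,interpolation=2);cv2.imwrite("pics/side2.png",B)
```

```text
{'time_s': 4.7, 'q': array([ 0.48371708,  0.54681198, -0.50562967,  1.95025089,  0.38305693,
        0.73915074,  0.0020874 ]), 'joint_vel': array([ 0.00058033, -0.00939326, -0.00503059, -0.00874581,  0.00025759,
       -0.00058811, -0.0016564 ]), 'joint_efforts': array([ 8.79236567e-02, -4.51092732e+01, -5.58007389e+00, -1.64593971e+01,
       -8.90560710e-03,  2.83642364e-02, -6.33230247e-04]), 'tool_pos': array([ 0.54721428, -0.09556818,  0.22966683]), 'tool_rot': array([1.92770863e+00, 2.48055300e+00, 1.99834563e-04]), 'wrist_force': array([ 0.45161659,  0.61147461, -1.16256237]), 'torque': array([-0.0082131 , -0.0277584 , -0.03646469]), 'finger_force': 40.45573353767395, 'finger_gap': 0.03132792938934354}
```

View pics/top2.png

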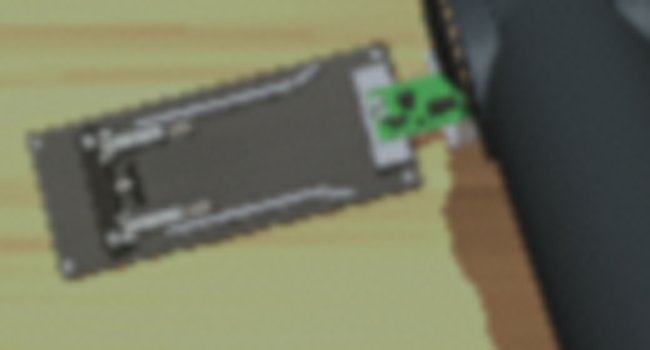

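View pics/side2.png

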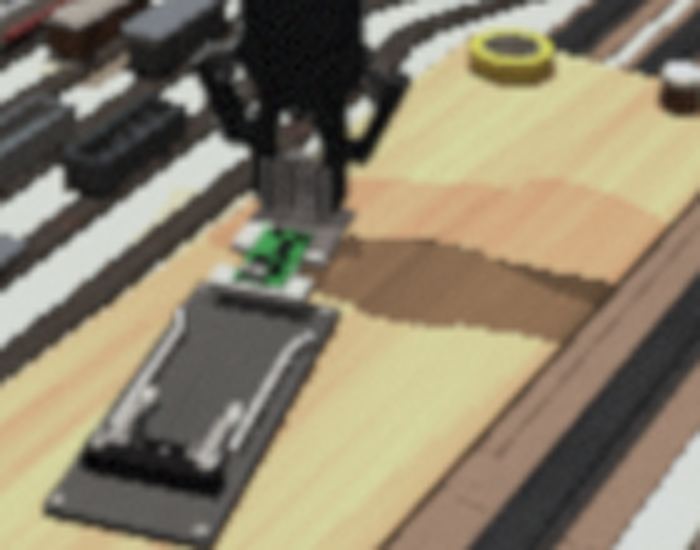

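The top view shows the module's front edge over the holder's mouth, from crop (355,68) to (385,170). The rails run (140,122)-(290,75) and (170,230)-(325,188). Now I'll compute the lateral error and the heading.

Run:
```python
from h import *
I=cv2.imread("pics/top2f.png"); g=I[...,2].astype(int); hsv=cv2.cvtColor(I,cv2.COLOR_BGR2HSV)
f=np.array([.5066,.0643]);h=np.array([-.247,.969]);h/=np.linalg.norm(h);l=np.array([-h[1],h[0]])
def loc(u,v,z):
    p=onz("top",u,v,z)[:2]-f; return (p@h*1000).round(1),(p@l*1000).round(1)
m=((hsv[...,1]<40)&(hsv[...,2]>115)).astype(np.uint8)
m[:,:175]=0;m[:,272:]=0;m[:157]=0;m[225:]=0
fr=m.copy();fr[:,:243]=0;fr[:,258:]=0
n,L,st,_=cv2.connectedComponentsWithStats(fr);k=1+st[1:,4].argmax()
c=cv2.findContours((L==k).astype(np.uint8),0,1)[0][0];b=cv2.boxPoints(cv2.minAreaRect(c));print("front strip",st[k])
for q in b: print(q,loc(*q,.051))
n,L,st,_=cv2.connectedComponentsWithStats(((g>105)&(hsv[...,1]<45)).astype(np.uint8)[157:215,175:245])
# rails: brightest pixel across columns
for c0 in range(206,238,4):
    col=g[157:213,c0]; w=[]
    t=np.poly1d([(-18/70.),0])
    yc=int(155+(206-(c0-175-10)*5*90/352.)/5)
    a=yc-14+g[yc-14:yc-6,c0].argmax(); bb=yc+6+g[yc+6:yc+14,c0].argmax()
    print(c0,a,bb,loc(c0,a,.042),loc(c0,bb,.042))
for q in((355,68),(385,170)):print("hand",loc(175+q[0]/5,155+q[1]/5,.051))
for q in((385,45),(420,187),(30,135),(70,278)):print("holder",loc(175+q[0]/5,155+q[1]/5,.034))
```

```text
front strip [246 165  11  23  98]
[244.39886 166.0618 ] (np.float64(-75.7), np.float64(-40.2))
[251.70224 164.3764 ] (np.float64(-98.4), np.float64(-39.5))
[256.7247  186.14044] (np.float64(-96.4), np.float64(28.3))
[249.42133 187.82584] (np.float64(-73.7), np.float64(27.6))
206 181 198 (np.float64(48.7), np.float64(-26.8)) (np.float64(61.5), np.float64(23.4))
210 177 197 (np.float64(34.0), np.float64(-35.5)) (np.float64(49.0), np.float64(23.5))
214 176 199 (np.float64(21.4), np.float64(-35.4)) (np.float64(38.8), np.float64(32.5))
218 175 198 (np.float64(8.9), np.float64(-35.3)) (np.float64(26.3), np.float64(32.6))
222 174 197 (np.float64(-3.6), np.float64(-35.1)) (np.float64(13.8), np.float64(32.8))
226 173 196 (np.float64(-16.2), np.float64(-35.0)) (np.float64(1.3), np.float64(32.9))
230 172 195 (np.float64(-28.7), np.float64(-34.9)) (np.float64(-11.2), np.float64(33.1))
234 170 194 (np.float64(-42.0), np.float64(-37.7)) (np.float64(-23.7), np.float64(33.2))
hand (np.float64(-78.5), np.float64(-31.5))
hand (np.float64(-80.4), np.float64(33.0))
holder (np.float64(-99.9), np.float64(-42.6))
holder (np.float64(-98.5), np.float64(47.3))
holder (np.float64(124.3), np.float64(-44.1))
holder (np.float64(122.0), np.float64(46.9))
```

Run:
```python
from h import *
I=cv2.imread("pics/top2f.png"); g=I[...,2].astype(np.float32)
f=np.array([.5066,.0643]);h=np.array([-.247,.969]);h/=np.linalg.norm(h);l=np.array([-h[1],h[0]])
def prof(s,a,b,z,st=1.):
    t=np.arange(a,b,st);q=np.array([proj("top",[*(f+h*s/1000+l*x/1000),z]) for x in t],np.float32)
    return t,cv2.remap(g,q[None,:,0],q[None,:,1],1)[0]
for s in(-82,-85,-88,-91):
    t,p=prof(s,-45,45,.051); w=t[p>110]; print(s,w.min(),w.max()); 
    print(p[::3].astype(int).tolist())
for s in(-30,-20,-10,0,10,20):
    t,p=prof(s,-42,42,.042,.5); n=t<0; o=[]
    for k in(n,~n):
        q=np.clip(p[k]-75,0,None)*(abs(t[k])>26)*(abs(t[k])<40); o.append((q@t[k]/q.sum()).round(1))
    print("rail",s,o,np.mean(o))
```

```text
-82 -45.0 28.0
[129, 100, 88, 90, 110, 142, 158, 161, 156, 135, 124, 133, 133, 124, 123, 119, 108, 102, 104, 110, 134, 155, 161, 159, 134, 85, 63, 73, 80, 79]
-85 -45.0 28.0
[134, 106, 93, 93, 113, 142, 158, 161, 151, 126, 112, 130, 138, 125, 129, 114, 82, 71, 76, 90, 126, 153, 161, 159, 131, 87, 69, 76, 81, 81]
-88 -45.0 28.0
[135, 112, 107, 105, 114, 144, 160, 163, 154, 124, 98, 114, 119, 116, 119, 97, 66, 59, 64, 82, 119, 151, 162, 159, 134, 91, 73, 86, 95, 88]
-91 -45.0 40.0
[127, 112, 123, 118, 114, 143, 158, 162, 157, 125, 94, 90, 87, 89, 92, 79, 61, 54, 60, 81, 118, 151, 160, 159, 139, 95, 79, 103, 120, 99]
rail -30 [np.float64(-34.4), np.float64(32.4)] -1.0
rail -20 [np.float64(-34.6), np.float64(32.6)] -1.0
rail -10 [np.float64(-34.5), np.float64(32.8)] -0.8500000000000014
rail 0 [np.float64(-35.1), np.float64(32.8)] -1.1500000000000021
rail 10 [np.float64(-34.5), np.float64(32.9)] -0.8000000000000007
rail 20 [np.float64(-34.7), np.float64(32.2)] -1.25
```

apply_moves:
  targets: "0 0 0 0.02 -0.004 0.03 1;0 0 0 0.02 -0.004 0.04 1;0 0 0 0.02 -0.004 0.044 1;0 0 0 0.02 -0.004 0.046 1;0 0 0 0.02 -0.004 0.046 1"

```text
time_s: 5.42
tool_pos: [0.545, -0.0909, 0.2184]
tool_rot: [1.927, 2.481, 0.0]
wrist_force: [-0.4, 0.2, -1.5]
finger_gap: 0.0314
finger_force: 40.6
```

apply_moves:
  targets: "0 0 0 0 0 0.003 1;0 0 0 0 0 0.006 1;0 0 0 0 0 0.006 1"

```text
time_s: 5.8
tool_pos: [0.5452, -0.091, 0.2176]
tool_rot: [1.927, 2.48, -0.0]
wrist_force: [-1.9, -1.1, 7.0]
finger_gap: 0.0316
finger_force: 41.5
```

apply_moves:
  targets: "0 0 0 0.03 0 -0.002 1;0 0 0 0.06 0 -0.002 1;0 0 0 0.09 0 -0.002 1;0 0 0 0.12 0 -0.002 1;0 0 0 0.15 0 -0.002 1;0 0 0 0.18 0 -0.002 1;0 0 0 0.18 0 -0.002 1"

```text
time_s: 6.68
tool_pos: [0.5344, -0.0461, 0.2182]
tool_rot: [1.925, 2.481, 0.002]
wrist_force: [0.7, -0.1, 7.2]
finger_gap: 0.0316
finger_force: 41.5
```

```bash
cat > st.py <<'E'
from h import *
f=np.array([.5066,.0643]);h=np.array([-.247,.969]);h/=np.linalg.norm(h);l=np.array([-h[1],h[0]])
s=read_state();p=s["tool_pos"][:2]-f;F=s["wrist_force"]
print("s,l mm",p@h*1e3,p@l*1e3,"z",s["tool_pos"][2],"F fwd,left,up",F[:2]@h,F[:2]@l,F[2],"T",s["torque"],"psi",np.degrees(np.arctan2(*R.from_rotvec(s["tool_rot"]).as_matrix()[1::-1,1])))
E
python3 st.py
```

```text
s,l mm -113.84244606845951 0.377727079422966 z 0.21821232547658365 F fwd,left,up -0.2181138199353046 -0.6187565449886017 7.197688355350732 T [0.05014638 0.2160449  0.00268019] psi 14.392234530337308
```

apply_moves:
  targets: "0 0 0 0.03 0 -0.001 1;0 0 0 0.06 0 -0.001 1;0 0 0 0.09 0 -0.001 1;0 0 0 0.11 0 -0.001 1;0 0 0 0.12 0 -0.001 1;0 0 0 0.12 0 -0.001 1"

```text
time_s: 7.42
tool_pos: [0.527, -0.0178, 0.2184]
tool_rot: [1.925, 2.48, 0.001]
wrist_force: [-0.1, -1.9, 7.7]
finger_gap: 0.0314
finger_force: 41.6
```

```bash
python3 st.py
```

```text
s,l mm -84.60039561389674 0.5617976321494605 z 0.21839144125958548 F fwd,left,up -1.8054406826500897 0.561283471848001 7.651877119689035 T [-0.52601604  0.06772486  0.05470076] psi 14.362059217611739
```

apply_moves:
  targets: "0 0 0 0.01 0 0 1;0 0 0 0.02 0 0 1;0 0 0 0.03 0 0 1;0 0 0 0.04 0 0 1;0 0 0 0.05 0 0 1;0 0 0 0.06 0 0 1;0 0 0 0.07 0 0 1;0 0 0 0.07 0 0 1"

```text
time_s: 8.43
tool_pos: [0.5226, -0.0011, 0.2184]
tool_rot: [1.925, 2.48, 0.0]
wrist_force: [-0.5, -1.7, 7.4]
finger_gap: 0.0315
finger_force: 41.6
```

```bash
python3 st.py
```

```text
s,l mm -67.30983772467472 0.6047492306164322 z 0.21839362384083344 F fwd,left,up -1.5582474627690417 0.9224242924290256 7.392436878295759 T [-0.68007994  0.02662505  0.04386065] psi 14.351966439900236
```

apply_moves:
  targets: "0 0 0 0.01 0 0 1;0 0 0 0.02 0 0 1;0 0 0 0.03 0 0 1;0 0 0 0.04 0 0 1;0 0 0 0.04 0 0 1"

```text
time_s: 9.05
tool_pos: [0.5202, 0.0086, 0.2184]
tool_rot: [1.925, 2.48, 0.0]
wrist_force: [0.6, -2.2, 7.1]
finger_gap: 0.0312
finger_force: 41.6
```

```bash
python3 st.py
```

```text
s,l mm -57.31086022289633 0.6138202080058202 z 0.21841055399338083 F fwd,left,up -2.2619124585289994 -0.009942451923931284 7.144115500365926 T [-0.72724006  0.01683214  0.05024556] psi 14.353015092743759
```

apply_moves:
  targets: "0 0 0 0.01 0 0 1;0 0 0 0.02 0 0 1;0 0 0 0.02 0 0 1"

```text
time_s: 9.43
tool_pos: [0.5191, 0.0127, 0.2184]
tool_rot: [1.925, 2.479, -0.001]
wrist_force: [0.4, -4.0, 8.5]
finger_gap: 0.0314
finger_force: 41.5
```

apply_moves:
  targets: "0 0 0 0.01 0 0 1;0 0 0 0.02 0 0 1;0 0 0 0.02 0 0 1"

```text
time_s: 9.8
tool_pos: [0.518, 0.0167, 0.2184]
tool_rot: [1.926, 2.477, -0.002]
wrist_force: [1.5, -5.6, 7.0]
finger_gap: 0.0313
finger_force: 41.5
```

```bash
python3 st.py
python3 - <<'E'
from h import *
for n in("side",):
    I,D=get_image(n); cv2.imwrite("pics/side3.png",cv2.resize(I[140:250,190:330],None,fx=5,fy=5,interpolation=2)[...,::-1])
E
```

```text
s,l mm -48.92250430285418 0.6668483544598879 z 0.21835505340530184 F fwd,left,up -5.754779625106319 -0.0832435456718128 6.9942387780007635 T [-1.51992695 -0.20117557  0.01170258] psi 14.277004621265482
```

View pics/side3.png

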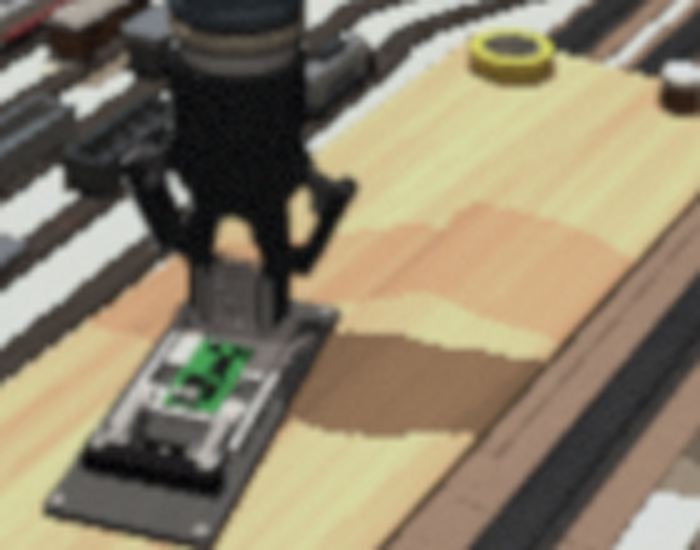

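The module's front is under the clip lips and the plate lies flat between the rails. The clips are climbing at about 6 N.

apply_moves:
  targets: "0 0 0 0.01 0 0 1;0 0 0 0.02 0 0 1;0 0 0 0.02 0 0 1"

```text
time_s: 10.22
tool_pos: [0.517, 0.0208, 0.2184]
tool_rot: [1.926, 2.476, -0.003]
wrist_force: [2.0, -7.0, 7.0]
finger_gap: 0.0315
finger_force: 41.6
```

apply_moves:
  targets: "0 0 0 0.01 0 0 1;0 0 0 0.02 0 0 1;0 0 0 0.02 0 0 1"

```text
time_s: 10.6
tool_pos: [0.5155, 0.0268, 0.2184]
tool_rot: [1.926, 2.478, -0.001]
wrist_force: [1.0, -4.7, 7.2]
finger_gap: 0.0316
finger_force: 41.6
```

```bash
python3 st.py
```

```text
s,l mm -38.52811143043932 0.6518409133495426 z 0.21836085496164984 F fwd,left,up -4.80266628717256 0.21632129945245138 7.233951511190108 T [-1.37111285 -0.15478162 -0.02121018] psi 14.291805807153997
```

apply_moves:
  targets: "0 0 0 0.01 0 0 1;0 0 0 0.02 0 0 1;0 0 0 0.03 0 0 1;0 0 0 0.03 0 0 1"

```text
time_s: 11.1
tool_pos: [0.5136, 0.0341, 0.2183]
tool_rot: [1.926, 2.478, -0.001]
wrist_force: [1.6, -5.0, 6.7]
finger_gap: 0.0316
finger_force: 41.6
```

apply_moves:
  targets: "0 0 0 0.008 0 0 1;0 0 0 0.012 0 0 1;0 0 0 0.012 0 0 1"

```text
time_s: 11.48
tool_pos: [0.5129, 0.0369, 0.2184]
tool_rot: [1.926, 2.478, -0.002]
wrist_force: [1.1, -5.2, 8.2]
finger_gap: 0.0313
finger_force: 41.6
```

```bash
python3 st.py
```

```text
s,l mm -28.149232458081922 0.6674247294073424 z 0.21835694904998998 F fwd,left,up -5.323767739225887 0.2636597203558879 8.201299155398752 T [-1.46723619 -0.17573251  0.04034671] psi 14.284954744354916
```

apply_moves:
  targets: "0 0 0 0.004 0 0 1;0 0 0 0.008 0 0 1;0 0 0 0.008 0 0 1"

```text
time_s: 11.85
tool_pos: [0.5124, 0.0387, 0.2184]
tool_rot: [1.926, 2.477, -0.002]
wrist_force: [2.0, -5.6, 7.6]
finger_gap: 0.0317
finger_force: 41.6
```

apply_moves:
  targets: "0 0 0 0.004 0 0 1;0 0 0 0.006 0 0 1;0 0 0 0.006 0 0 1"

```text
time_s: 12.22
tool_pos: [0.5121, 0.0402, 0.2184]
tool_rot: [1.926, 2.477, -0.002]
wrist_force: [1.4, -5.7, 7.1]
finger_gap: 0.0314
finger_force: 41.6
```

apply_moves:
  targets: "0 0 0 0.004 0 0 1;0 0 0 0.004 0 0 1"

```text
time_s: 12.48
tool_pos: [0.5118, 0.0412, 0.2184]
tool_rot: [1.926, 2.477, -0.002]
wrist_force: [0.7, -6.3, 7.3]
finger_gap: 0.0315
finger_force: 41.6
```

apply_moves:
  targets: "0 0 0 0.004 0 0 1;0 0 0 0.004 0 0 1"

```text
time_s: 12.72
tool_pos: [0.5114, 0.0426, 0.2184]
tool_rot: [1.926, 2.478, -0.001]
wrist_force: [1.4, -3.5, 7.2]
finger_gap: 0.0313
finger_force: 41.7
```

apply_moves:
  targets: "0 0 0 0.004 0 0 1;0 0 0 0.004 0 0 1"

```text
time_s: 12.98
tool_pos: [0.511, 0.0441, 0.2184]
tool_rot: [1.926, 2.479, -0.0]
wrist_force: [1.2, -3.3, 7.4]
finger_gap: 0.0314
finger_force: 41.6
```

```bash
python3 st.py
```

```text
s,l mm -20.618184033641427 0.697112913102105 z 0.21835161001697256 F fwd,left,up -3.4937874687468544 -0.34792450125380725 7.379309586625811 T [-1.0455303  -0.10668819  0.00937956] psi 14.3299377422868
```

apply_moves:
  targets: "0 0 0 0.004 0 0 1;0 0 0 0.004 0 0 1"

```text
time_s: 13.22
tool_pos: [0.5109, 0.0448, 0.2183]
tool_rot: [1.925, 2.479, -0.001]
wrist_force: [0.4, -3.3, 7.9]
finger_gap: 0.0316
finger_force: 41.6
```

apply_moves:
  targets: "0 0 0 0.004 0 0 1;0 0 0 0.004 0 0 1"

```text
time_s: 13.48
tool_pos: [0.5108, 0.0451, 0.2183]
tool_rot: [1.926, 2.478, -0.002]
wrist_force: [1.0, -6.4, 8.0]
finger_gap: 0.0312
finger_force: 41.6
```

```bash
python3 st.py
```

```text
s,l mm -19.682753408395214 0.6680945034329508 z 0.2183451613169723 F fwd,left,up -6.49167473088326 0.5932608782326535 7.984470985955952 T [-1.4250999  -0.21408337  0.09357034] psi 14.292814968770744
```

apply_moves:
  targets: "0 0 0 0.004 0 0 1;0 0 0 0.004 0 0 1"

```text
time_s: 13.72
tool_pos: [0.5107, 0.0453, 0.2184]
tool_rot: [1.926, 2.477, -0.003]
wrist_force: [1.1, -7.3, 8.1]
finger_gap: 0.0314
finger_force: 41.6
```

apply_moves:
  targets: "0 0 0 0.004 0 0 1;0 0 0 0.004 0 0 1"

```text
time_s: 13.98
tool_pos: [0.5106, 0.0458, 0.2183]
tool_rot: [1.926, 2.476, -0.004]
wrist_force: [1.6, -8.6, 8.3]
finger_gap: 0.0318
finger_force: 41.7
```

```bash
python3 st.py
```

```text
s,l mm -18.91724347798561 0.7074605291978102 z 0.2183414523302381 F fwd,left,up -8.690395590714248 0.5694973346871639 8.279464423169864 T [-1.89768588 -0.36466076  0.10094206] psi 14.225854197072604
```

apply_moves:
  targets: "0 0 0 0.004 0 0 1;0 0 0 0.004 0 0 1"

```text
time_s: 14.22
tool_pos: [0.5105, 0.0462, 0.2183]
tool_rot: [1.927, 2.475, -0.005]
wrist_force: [3.0, -10.1, 8.1]
finger_gap: 0.0314
finger_force: 41.7
```

apply_moves:
  targets: "0 0 0 0.004 0 0 1;0 0 0 0.004 0 0 1"

```text
time_s: 14.48
tool_pos: [0.5103, 0.0467, 0.2183]
tool_rot: [1.927, 2.474, -0.006]
wrist_force: [1.5, -11.5, 7.9]
finger_gap: 0.0318
finger_force: 41.7
```

```bash
python3 st.py
python3 - <<'E'
from h import *
for n,b in(("side",(165,235,195,265)),):
    I,D=get_image(n); cv2.imwrite("pics/side4.png",cv2.resize(I[b[0]:b[1],b[2]:b[3]],None,fx=8,fy=8,interpolation=2)[...,::-1])
E
```

```text
s,l mm -18.013888844801116 0.735409348917233 z 0.21834968256117404 F fwd,left,up -11.517913337845552 1.3578026792264453 7.889432085302401 T [-2.337971   -0.42819106  0.11220299] psi 14.166103320805133
```

View pics/side4.png

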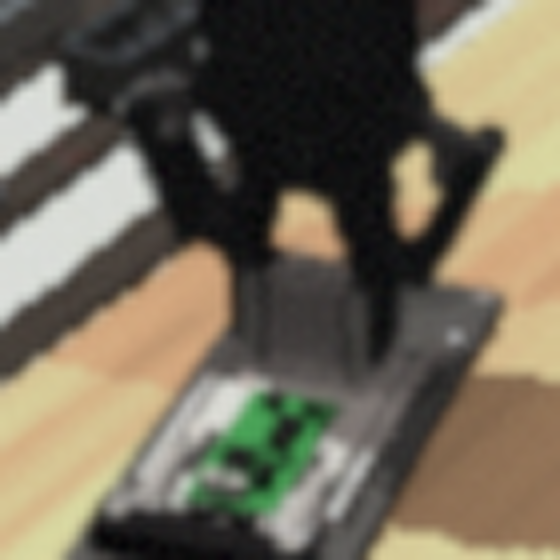

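apply_moves:
  targets: "0 0 0 0.004 0 0 1;0 0 0 0.004 0 0 1"

```text
time_s: 14.78
tool_pos: [0.5102, 0.0471, 0.2183]
tool_rot: [1.927, 2.473, -0.007]
wrist_force: [2.5, -12.1, 8.3]
finger_gap: 0.0317
finger_force: 41.7
```

apply_moves:
  targets: "0 0 0 0.003 0 0 1;0 0 0 0.003 0 0 1"

```text
time_s: 15.02
tool_pos: [0.5101, 0.0474, 0.2183]
tool_rot: [1.928, 2.472, -0.007]
wrist_force: [3.8, -13.8, 8.3]
finger_gap: 0.0312
finger_force: 41.7
```

```bash
python3 st.py
python3 - <<'E'
from h import *
I,D=get_image("top"); cv2.imwrite("pics/top5.png",cv2.resize(I[165:220,175:255],None,fx=8,fy=8,interpolation=2)[...,::-1])
E
```

```text
s,l mm -17.27621765619684 0.7634346029207406 z 0.21833674926763588 F fwd,left,up -14.34803972828674 -0.25759051559052093 8.275922225086621 T [-2.73734204 -0.59840788  0.09065022] psi 14.113688437345013
```

View pics/top5.png

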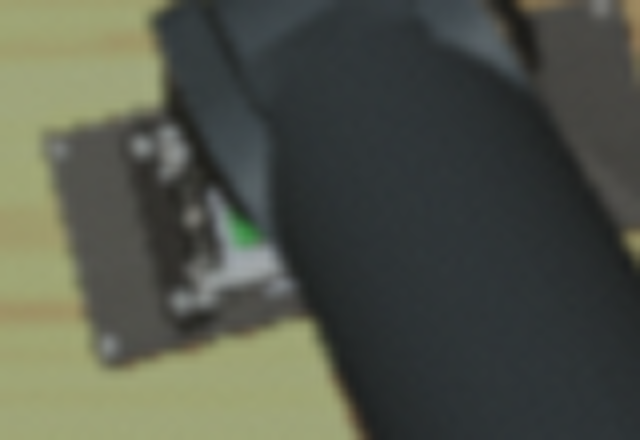

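apply_moves:
  targets: "0 0 0 -0.008 0 0 1;0 0 0 -0.016 0 0 1;0 0 0 -0.016 0 0 1"

```text
time_s: 15.45
tool_pos: [0.5105, 0.0459, 0.2184]
tool_rot: [1.927, 2.476, -0.003]
wrist_force: [2.3, -7.1, 8.6]
finger_gap: 0.0314
finger_force: 41.6
```

apply_moves:
  targets: "0 0 0 -0.004 0 -0.001 1;0 0 0 -0.008 0 -0.001 1;0 0 0 -0.008 0 -0.001 1"

```text
time_s: 15.82
tool_pos: [0.5107, 0.0451, 0.2183]
tool_rot: [1.927, 2.478, -0.001]
wrist_force: [1.4, -4.4, 5.9]
finger_gap: 0.0314
finger_force: 41.4
```

```bash
python3 st.py
```

```text
s,l mm -19.585124153513394 0.7680956470321674 z 0.21834828009617246 F fwd,left,up -4.653691297361952 -0.2778870516428986 5.918106844419696 T [-1.22375777 -0.23625095 -0.06999756] psi 14.272645616996938
```

apply_moves:
  targets: "0 0 0 -0.004 0 -0.001 1;0 0 0 -0.006 0 -0.001 1;0 0 0 -0.006 0 -0.001 1"

```text
time_s: 16.2
tool_pos: [0.5108, 0.0446, 0.2184]
tool_rot: [1.927, 2.48, 0.001]
wrist_force: [1.4, -2.9, 5.6]
finger_gap: 0.0315
finger_force: 41.3
```

apply_moves:
  targets: "0 0 0 -0.004 0 0 1;0 0 0 -0.006 0 0 1;0 0 0 -0.006 0 0 1"

```text
time_s: 16.58
tool_pos: [0.5109, 0.0443, 0.2184]
tool_rot: [-1.927, -2.481, -0.003]
wrist_force: [0.6, -0.4, 4.9]
finger_gap: 0.0316
finger_force: 41.4
```

```bash
python3 st.py
```

```text
s,l mm -20.483690126197192 0.7953956653264865 z 0.21838859836220081 F fwd,left,up -0.5344177845648419 -0.49447698325380357 4.851279144837683 T [-0.45228015 -0.14275194 -0.23924078] psi 14.349479349797415
```

apply_moves:
  targets: "0 0 0 -0.004 0 0 1;0 0 0 -0.006 0 0 1;0 0 0 -0.006 0 0 1"

```text
time_s: 16.95
tool_pos: [0.511, 0.0439, 0.2184]
tool_rot: [-1.925, -2.481, -0.005]
wrist_force: [-0.3, 2.9, 5.7]
finger_gap: 0.0319
finger_force: 41.4
```

```bash
python3 st.py
```

```text
s,l mm -20.870646648073567 0.8028304779188495 z 0.21843696753526776 F fwd,left,up 2.870621056953415 -0.40228017288809337 5.659634784936548 T [ 0.08870308  0.02037404 -0.19480319] psi 14.392007400128026
```

apply_moves:
  targets: "0 0 0 0.006 0 -0.002 1;0 0 0 0.006 0 -0.002 0;0 0 0 0.006 0 -0.002 0;0 0 0 0.006 0 -0.002 0;0 0 0 0.006 0 -0.002 0;0 0 0 0.006 0 -0.002 0;0 0 0 0.006 0 -0.002 0"

```text
time_s: 17.82
tool_pos: [0.5108, 0.0431, 0.2185]
tool_rot: [1.927, 2.481, -0.0]
wrist_force: [-0.3, 0.5, -0.0]
finger_gap: 0.0853
finger_force: 0.0
```

apply_moves:
  targets: "0 0 0 0 0 -0.08 0;0 0 0 0 0 -0.2 0;0 0 0 0 0 -0.4 0;0 0 0 -0.3 0.0 -0.6 0;0 0 0 -0.6 0.0 -0.6 0;0 0 0 -0.9 0 -0.6 0;0 0 0 -0.9 0 -0.6 0;0 0 0 -0.9 0 -0.6 0"

```text
time_s: 18.82
tool_pos: [0.5663, -0.1803, 0.368]
tool_rot: [1.938, 2.472, -0.002]
wrist_force: [-0.3, 0.8, -0.1]
finger_gap: 0.0856
finger_force: 0.0
```

```bash
python3 st.py
python3 - <<'E'
from h import *
I,D=get_image("top"); J,D=get_image("side")
a=cv2.resize(I[160:220,175:255],(640,480),interpolation=2);b=cv2.resize(J[165:240,195:275],(512,480),interpolation=2)
cv2.imwrite("pics/end.png",cv2.resize(np.hstack([a,b]),(800,333))[...,::-1])
E
```

```text
s,l mm -251.72517065530297 2.564857094473072 z 0.36800982320022513 F fwd,left,up 0.8188294218556103 0.14232924989208812 -0.06367249893028237 T [0.10277949 0.0151949  0.01469883] psi 13.814865759560613
```

View pics/end.png

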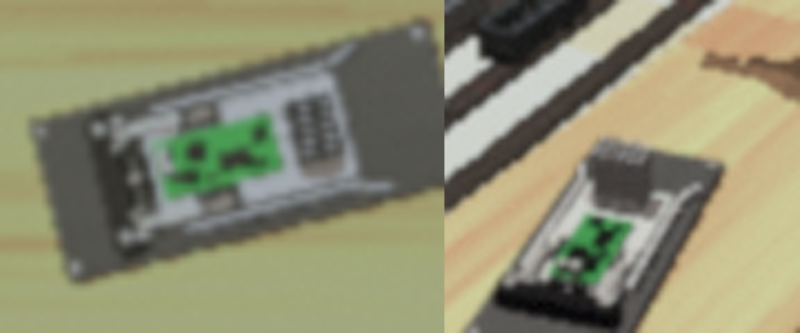

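The module sits flat between the rails and the gripper is clear of it. The notches are at crop (195,113) and (220,198). I'll check the clips numerically, before against after.

Run:
```python
from h import *
f=np.array([.5066,.0643]);h=np.array([-.247,.969]);h/=np.linalg.norm(h);l=np.array([-h[1],h[0]])
A=cv2.imread("pics/top0.png");B=get_image("top")[0][...,::-1].copy()
C=[cv2.imread("pics/side0.png"),get_image("side")[0][...,::-1].copy()]
s=np.arange(-5,85,3)
print("s",s.tolist())
for y in(25.5,-25.5):
  for n,Is in(("top",(A,B)),("side",C)):
    q=np.array([proj(n,[*(f+h*x/1000+l*(y-1)/1000),.040]) for x in s],np.float32)
    for I in Is: print(y,n,cv2.remap(I[...,2],q[None,:,0],q[None,:,1],1)[0].tolist())
# front/back of module plate along centre offsets, z top .04
for y in(-20,20):
    t=np.arange(-60,-20,2.);q=np.array([proj("top",[*(f+h*x/1000+l*(y-1)/1000),.040]) for x in t],np.float32)
    print("back",y,list(zip(t.astype(int).tolist(),cv2.remap(B[...,2],q[None,:,0],q[None,:,1],1)[0].tolist())))
```

```text
s [-5, -2, 1, 4, 7, 10, 13, 16, 19, 22, 25, 28, 31, 34, 37, 40, 43, 46, 49, 52, 55, 58, 61, 64, 67, 70, 73, 76, 79, 82]
25.5 top [76, 76, 75, 75, 75, 76, 75, 76, 75, 74, 73, 82, 107, 115, 113, 108, 102, 109, 124, 133, 137, 137, 132, 134, 138, 135, 129, 130, 130, 114]
25.5 top [159, 160, 159, 159, 158, 159, 159, 158, 156, 140, 109, 95, 117, 127, 124, 118, 111, 122, 143, 154, 157, 157, 157, 157, 155, 148, 140, 141, 142, 124]
25.5 side [88, 87, 87, 88, 88, 90, 104, 128, 156, 172, 184, 178, 169, 161, 152, 151, 152, 151, 157, 154, 155, 159, 158, 164, 168, 161, 141, 99, 60, 32]
25.5 side [206, 205, 206, 204, 204, 205, 204, 203, 198, 191, 191, 183, 171, 163, 155, 155, 156, 158, 164, 162, 163, 164, 165, 170, 173, 165, 142, 100, 60, 32]
-25.5 top [73, 72, 70, 71, 73, 73, 73, 72, 72, 73, 74, 85, 104, 112, 107, 99, 88, 106, 128, 130, 134, 138, 134, 128, 133, 138, 133, 127, 125, 115]
-25.5 top [158, 159, 159, 158, 158, 159, 159, 158, 154, 141, 113, 99, 113, 123, 118, 108, 96, 118, 149, 153, 152, 155, 154, 150, 150, 151, 145, 138, 137, 127]
-25.5 side [79, 77, 75, 76, 69, 77, 89, 120, 153, 180, 182, 169, 152, 145, 144, 142, 144, 142, 140, 146, 146, 148, 147, 144, 133, 105, 71, 42, 36, 28]
-25.5 side [191, 192, 196, 195, 195, 195, 193, 192, 191, 193, 186, 172, 156, 148, 148, 147, 150, 149, 149, 152, 151, 154, 152, 148, 136, 109, 73, 44, 35, 29]
back -20 [(-60, 86), (-58, 86), (-56, 86), (-54, 87), (-52, 87), (-50, 86), (-48, 85), (-46, 87), (-44, 93), (-42, 109), (-40, 127), (-38, 143), (-36, 143), (-34, 140), (-32, 138), (-30, 133), (-28, 126), (-26, 123), (-24, 126), (-22, 136)]
back 20 [(-60, 84), (-58, 84), (-56, 84), (-54, 84), (-52, 84), (-50, 83), (-48, 84), (-46, 85), (-44, 96), (-42, 113), (-40, 136), (-38, 143), (-36, 142), (-34, 127), (-32, 120), (-30, 116), (-28, 116), (-26, 114), (-24, 113), (-22, 114)]
```

```bash
python3 -c "
from station import *
print(close_job())"
```

```text
the job is handed in; nothing more can be done
None
```

I slid the module in until both clips snapped into its notches, let go of it and handed the job in at about 19 s. It held against a gentle backward pull, the clips look the same in the pictures as they did at rest, and total push peaked at about 14 N.

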